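# Load a blood tube under the flush shutter of a sedimentation reader

### The job

Load the short capped blood tube from the black tube block into the sedimentation reader: press a fingertip on the reader's flush shutter and drag it fully open, set the tube upright all the way down in the well underneath, let go of it, and drag the shutter fully home over it again so that it keeps the light out. The shutter is a thin sheet that has no handle and rides up as it opens: press just hard enough to carry it along, never with more than 16 N, and leave the tall tube, the dropper bottle, the timer and the pen as they stand.

Things in the scene. Friction and masses are not known exactly. Their poses are not given: they have to be found in the camera images.
- reader: Sedimentation reader, a white bench instrument, fixed. Origin: on the worktop under the middle of its shutter channel; x to its back, y along the channel to its left, z up. Case: x -130 to 85 mm, y -120 to 120 mm. The deck is flat and 110 mm high from x = -85 mm on; the console in front slopes down. The open channel (x -33 to 33 mm, y -90 to 90 mm) is sunk in the deck.
- well (a point): Centre of the floor of the tube well, at (0, -44, 13) mm in the reader's frame: an upright bore, 15.4 mm wide, 48 mm deep, mouth chamfered by 2 mm. It opens into the floor (61 mm above the worktop) of a black pocket, x -26 to 26 mm, y -84 to -4 mm, which the closed shutter covers. A sample tube standing on the well's floor clears the shutter by 2 mm or more.
- shutter_home (a point): Point in the plane of the deck (110 mm up) over the middle of the fully closed shutter, at reader (0, -44, 110) mm; fixed to the reader. The shutter's top lies 3.8 to 10.8 mm below this point when closed: its runners can be set higher or lower, how they are set differs from reader to reader and must be felt.
- shutter_park (a point): Point in the plane of the deck over the middle of the fully open shutter, at reader (0, 44, 110) mm; fixed to the reader. Sloping runners lift the shutter evenly by 3.5 mm on its way from home to here, while it stays level; here its top lies 0.3 to 7.3 mm below the deck.
- shutter (a joint): Travel of the shutter, m: 0 home (closed), 0.088 fully open, growing to reader +y; starts at 0 to 0.005. Smooth grey sheet 64 (x) x 92 (y) x 3 mm, no handle, no edge to push the way it must go; the lines on it are flat. It floats on felt that gives 1 mm per 15 N and bottoms at 1.5 mm. It takes 6 N along the channel and stays where left; fingers pressing under 7 to 11 N slip. 16 N at most.
- sample_tube: The tube to load, the shortest in the block: capped blood tube 79 mm long, body 12.4 mm thick, cap 18 mm, 12 g. Origin: centre of its foot; z along the tube to the cap. It stands in one of two cells of the block, at (-15.5, 51.5) or (-15.5, -22.5) mm in the block's frame, foot 8 mm above the worktop; its top 50 mm stand clear of the block. Grip body or cap.
- tube_block: Black plastic tube block, 91 x 131 mm, top grid 36 mm above the worktop, fixed. Origin: centre of its underside; y along its length, z up. Square cells of 13 mm. A third tube (fixed in it, 101 mm high) stands at (15.5, -21.5) mm.
- tall_tube: Bystander: capped blood tube 91 mm long in the other of the two cells. Origin: centre of its foot. Leave it where it is.
- dropper_bottle: Bystander: dropper bottle, 25 mm thick, 58 mm high, standing loose. Origin: centre of its underside.
- timer: Bystander: white laboratory timer, 64 x 64 x 19 mm, lying loose. Origin: centre of its underside.
- pen: Bystander: ball pen, 142 mm long, lying loose. Origin: centre of its underside; y along the pen.

How it is judged (in metres and radians):
On the way, in this order (a step that is already met when the one before it is completed fails the run):
1. the shutter is slid fully open (value of joint shutter above 0.083 m), for 0.2 s.
2. the sample tube stands fully down in the well and is released (horizontal distance between sample_tube and well below 0.004 m and z of sample_tube in the frame of well below 0.004 m and contact force between the fingers and sample_tube below 0.1 N), for 0.2 s.
3. the shutter is slid home over the tube (value of joint shutter below 0.003 m), for 0.2 s.
At the end, for the whole second after the job is handed in: The shutter is home within 3 mm; under it the sample tube stands upright (within 0.1 rad) and at rest in the well, its foot within 4 mm of the well's floor and axis (value of joint shutter below 0.003 m and horizontal distance between sample_tube and well below 0.004 m and z of sample_tube in the frame of well below 0.004 m and angle between sample_tube's own z axis and vertical below 0.1 rad and linear speed of sample_tube below 0.02 m/s); the robot touches nothing.
It fails at once if the shutter is pressed with more than 16 N (contact force between anything else and shutter above 16 N).
It fails at once if a bystander is moved by more than 15 mm (distance of any of tall_tube, dropper_bottle, timer, pen from where it was at the start of the episode above 0.015 m).
It also fails if it takes over 70 s, if anything falls off the work surface, if the arm or the gripper's body presses on something with over 40 N, if the wrist force passes 120 N, or if a joint passes its speed limit or range.

### The arm

A 7-joint arm with a two-finger parallel gripper is mounted at the origin on a cart in front of the work surface, level with it; the furniture and walls round the work are solid. World frame = base frame: x ahead of the robot, y to its left, z up, the work surface at z = 0. Lengths are in mm, angles in rad, forces in N, time in s.
With the tool pointing down it reaches from about 375 to 925 mm from the base axis. Payload 3.1 kg.
Tool frame: the origin (TCP) lies at the very end of the fingers, on their centre line; the grasp point (between the pads) lies 19 mm behind it; z points along the fingers, y is the line along which they close (so a half turn about z gives the same grasp; the last joint's range is limited). The gripper opens to 85 mm and grips with 20 to 120 N. Pads are 22 mm wide; open, the fingers measure 114 mm over their backs; the gripper's body (76 mm by 85 mm) begins 54 mm behind the grasp point. The pads swing forward as they close: fully open they stand 13 mm farther back than shut.
Start: joints at [-1.277, 0.383, 0.044, 1.598, -0.018, 1.161, -0.05], TCP at [248.182, 600.757, 231.269] pointing down, gripper open.
Joint ranges: [-2.61, 2.61], [-0.41, 2.15], [-1.48, 1.57], [0, 2.5], [-1.57, 4.71], [0.05, 1.97], [-2.85, 2.85]. Speed limits (rad/s): [2.79, 2.79, 3.14, 3.14, 3.14, 3.14, 3.14].

### API

Orientations are given as a unit quaternion [x, y, z, w].
In Python, from plant import sensors, vision, order, spotter gives the robot as it stands. The module is installed in compiled form; this text tells all that it offers.
- The arm moves only by the tool move_arm, never from a script. Its argument "targets" is a list of rows, each a list of 7 numbers: the turn, a rotation vector about the tool's x, y, z in rad, then the shift along the tool's x, y, z in mm, then the closure in counts, from 0 (fully open) to 255 (shut). A call has 1 to 12 rows; each row is the pose to reach, as a shift and turn from the pose commanded when the call began, along the tool's axes at that moment; what a row does not reach only later rows make up. A row lasts 1/10 s, in which the tool goes at most 50 mm and 8.59 degrees, less where a joint would pass 70% of its speed; a pose out of reach is approached as far as the arm can. A call with a gripper value outside its range is refused whole. The fingers move at their own pace and stop on an object; "grip_force" is the grip in N (left out, the last holds). Time passes only in rows, so rows that repeat a pose let the fingers close. It gives the time, the measured TCP pose, the force, the opening and the grip force at its end, in the units of the state.
- sensors.observe(): the state, without advancing time (a new reading comes with each control period).
- vision.capture(name): name is "scene" or "side" or "wrist"; returns the picture (480x640x3 uint8, red, green, blue); there is no depth.
- vision.camera_info(name): a dict with "K" (3x3 intrinsics, pixels), "xyz" and "attitude" of the camera in the world; the wrist camera has in their place "mount" (4x4, takes a point from camera to tool coordinates, whose origin is the TCP and whose axes are the flange's). Camera axes: x right, y up, looking along -z (the intrinsics and any distortion apply to the point x, -y, -z); pixel columns grow to the right and rows downward; lengths in mm; the calibration is good to about 2 mm. A picture is of the moment at which its call begins: read the wrist's pose just before it. camera_info takes no time and is no camera call.
- order.close_job(): hands the job in; it is judged then, once.
Trained networks look in the newest picture that a camera, given by its name, has taken for a name from the list of things; names that differ only in an ending like _2 or _b are one class to them, and where a whole thing is asked for, a point or a joint stands for the part that bears it (a point fixed in the world has none). Each returns a list of dicts, best first, with "p" (0 to 1); they miss things now and then, are a little off and sometimes report something else, mostly with a low value. They report only what shows in the picture. A call takes as long as a camera call.
- spotter.boxes_of(thing, camera): "box" ([left, top, width, height] in pixels, round what is visible of it).
- spotter.silhouettes(thing, camera): "mask" (480x640 bool, what is visible of it) and "box" ([left, top, width, height] in pixels, round what is visible of it).
- spotter.landmark_of(thing, camera): "position" ([column, row] in pixels: a listed point, or the origin of a listed thing).
The state is a dict: "time_s": time; "joints": joint angles; "qvel": joint speeds; "effort": joint torques, N m; "tcp_pos": TCP position; "tcp_rot": TCP orientation; "wrist_force": force on the tool from outside, world axes, zero at the start; "torque": the same for the moment, N m; "opening": finger opening in mm; "grasp_force": force on a finger pad.
Only numpy, scipy, OpenCV 4.12 (cv2) and the standard library are available. Lean on these libraries where they do the work, as an engineer would, in place of code of your own. Each camera call takes 0.05 s, during which the arm holds its last target. There are 200 camera calls.

## Working session

There is one attempt and no reset: what is moved stays moved. The work goes in short steps, Python scripts to look and compute and a tool call to move; the robot and the scene stay as the last step left them, time stands still between calls to the robot, and variables do not carry over. Pictures are saved under pics/ and viewed, at most 10 in all, crops included, and the job is handed in when it is done.

Besides the shell and the picture viewer there is one more tool, called after "Call:" as name(argument=value, ...) on one line, values as JSON. move_arm: Moves the arm, as the interface text tells. Its arguments: {"type":"object","properties":{"targets":{"type":"array"},"grip_force":{"type":"number"}},"required":["targets"]}

```bash
mkdir -p pics
cat > h.py <<'E'
import numpy as np, cv2
from plant import sensors, vision, order, spotter
from scipy.spatial.transform import Rotation as R
def cam(n):
    i=vision.camera_info(n); return i
E
python3 - <<'E'
from h import *
s=sensors.observe(); print({k:np.round(v,3) for k,v in s.items()})
for n in ("scene","side","wrist"):
    print(n,vision.camera_info(n))
    im=vision.capture(n); cv2.imwrite(f"pics/{n}0.png",im[:,:,::-1])
    for t in ("reader","shutter_home","shutter_park","well","sample_tube","tall_tube","tube_block","shutter","dropper_bottle","timer","pen"):
        try: print(t,[(np.round(d["position"]),round(d["p"],2)) for d in spotter.landmark_of(t,n)[:2]])
        except Exception as e: print(t,e)
E
```

```text
{'time_s': np.float64(0.0), 'joints': array([-1.277,  0.384,  0.044,  1.6  , -0.018,  1.161, -0.05 ]), 'qvel': array([ 0.001, -0.001,  0.003, -0.   ,  0.   , -0.001,  0.001]), 'effort': array([-0.0000e+00, -4.3348e+01,  1.0240e+00, -2.4951e+01,  1.1000e-02,
        1.1000e-02,  0.0000e+00]), 'tcp_pos': array([247.825, 599.873, 229.855]), 'tcp_rot': array([ 0.195,  0.981, -0.001, -0.   ]), 'wrist_force': array([ 0.444, -0.191,  1.227]), 'torque': array([ 0.025, -0.008, -0.043]), 'grasp_force': np.float64(0.0), 'opening': np.float64(85.264)}
scene {'K': array([[475.62320706,   0.        , 320.67408564],
       [  0.        , 475.62320706, 241.25121806],
       [  0.        ,   0.        ,   1.        ]]), 'xyz': array([ -159.67229972, -1005.01594483,   972.46447464]), 'attitude': array([ 0.42404231, -0.14217379, -0.26859062,  0.85313176])}
reader [(array([239., 215.]), 0.6), (array([298., 239.]), 0.59)]
shutter_home [(array([307., 219.]), 0.58)]
shutter_park [(array([290., 206.]), 0.78)]
well []
sample_tube [(array([303., 216.]), 0.56), (array([358., 306.]), 0.55)]
tall_tube [(array([3
[... 1129 characters left out ...]
    [  0.        , 357.39485468, 238.75340301],
       [  0.        ,   0.        ,   1.        ]]), 'mount': array([[-1.15897325e-04,  9.64209835e-01,  2.65140304e-01,
         6.70228104e+01],
       [ 9.99999907e-01,  1.64761368e-06,  4.31125209e-04,
        -1.25638954e-01],
       [ 4.15258318e-04,  2.65140329e-01, -9.64209746e-01,
        -1.41727003e+02],
       [ 0.00000000e+00,  0.00000000e+00,  0.00000000e+00,
         1.00000000e+00]])}
reader []
shutter_home []
shutter_park []
well []
sample_tube []
tall_tube []
tube_block []
shutter it knows: dropper_bottle, pen, reader, sample_tube, shutter_home, shutter_park, tall_tube, timer, tube_block, well
dropper_bottle []
timer []
pen []
```

Run:
```python
from h import *
a=cv2.imread("pics/scene0.png")[130:430,180:480]; b=cv2.imread("pics/side0.png")[150:450,170:470]
cv2.imwrite("pics/c1.png",np.hstack([cv2.resize(a,(400,400)),cv2.resize(b,(400,400))]))
cv2.imwrite("pics/c2.png",cv2.resize(a,(600,600),interpolation=2))
```

```text
(no output)
```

View pics/c1.png

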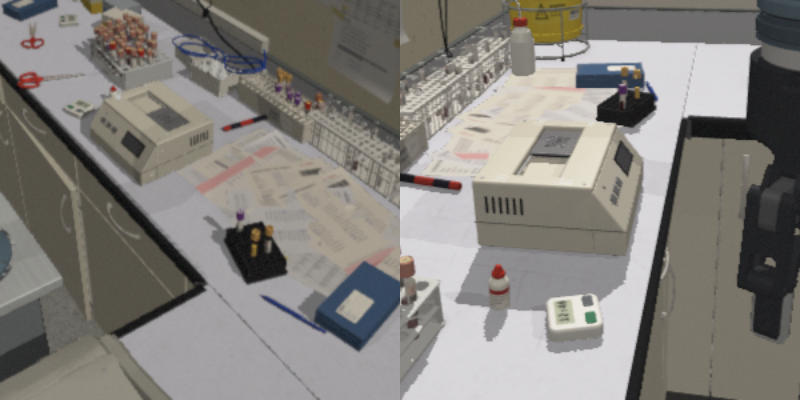

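```bash
cat >> h.py <<'E'
def pose(n,s=None):
    i=vision.camera_info(n); K=i["K"]
    if n=="wrist":
        T=np.eye(4); T[:3,:3]=R.from_quat(s["tcp_rot"]).as_matrix(); T[:3,3]=s["tcp_pos"]; M=T@i["mount"]
        return K,M[:3,:3],M[:3,3]
    return K,R.from_quat(i["attitude"]).as_matrix(),i["xyz"]
def onz(P,px,z):
    K,A,c=P; d=A@(np.array([1,-1,-1])*(np.linalg.inv(K)@[px[0],px[1],1])); return c+d*(z-c[2])/d[2]
def proj(P,X):
    K,A,c=P; p=(np.atleast_2d(X)-c)@A*[1,-1,-1]; q=p@K.T; return q[:,:2]/q[:,2:]
E
python3 - <<'E'
from h import *
S=pose("scene");D=pose("side")
for P,px,z,n in [(S,(307,219),110,'home'),(S,(290,206),110,'park'),(D,(277,269),110,'park'),(S,(298,239),0,'reader'),(D,(283,306),0,'reader'),(S,(372,320),0,'block'),(D,(339,234),0,'block'),(S,(359,290),99,'purplecap'),(S,(372,308),91,'or1'),(S,(381,302),91,'or2'),(S,(398,366),0,'pen'),(D,(244,375),0,'dropper'),(D,(301,392),0,'timer')]:
    print(n,np.round(onz(P,px,z)))
E
```

```text
home [549.  48. 110.]
park [545. 143. 110.]
park [553. 144. 110.]
reader [546.  98.   0.]
reader [559.  96.   0.]
block [ 509. -336.    0.]
block [ 507. -349.    0.]
purplecap [ 484. -300.   99.]
or1 [ 474. -366.   91.]
or2 [ 508. -363.   91.]
pen [ 460. -496.   -0.]
dropper [563. 333.   0.]
timer [459. 360.  -0.]
```

View pics/c2.png

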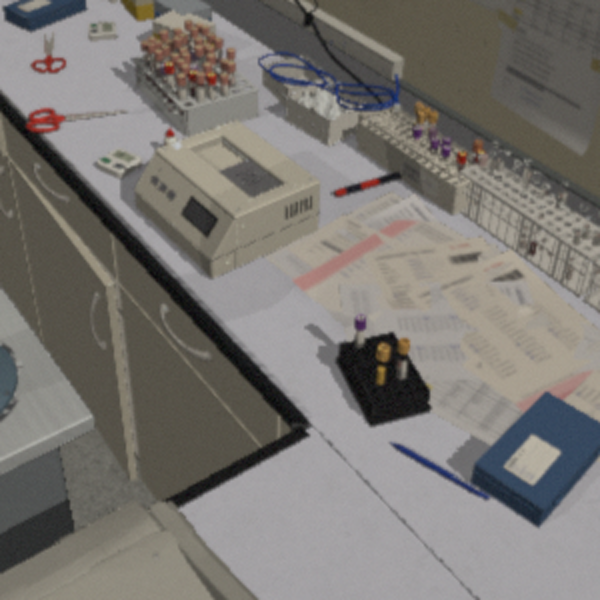

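Call:
move_arm(targets=[[0,0,-0.393,-490,-390,-20,255],[0,0,-0.393,-490,-390,-20,255],[0,0,-0.393,-490,-390,-20,255],[0,0,-0.393,-490,-390,-20,255],[0,0,-0.393,-490,-390,-20,255],[0,0,-0.393,-490,-390,-20,255],[0,0,-0.393,-490,-390,-20,255],[0,0,-0.393,-490,-390,-20,255],[0,0,-0.393,-490,-390,-20,255],[0,0,-0.393,-490,-390,-20,255],[0,0,-0.393,-490,-390,-20,255],[0,0,-0.393,-490,-390,-20,255]])

```text
time_s: 2.85
tcp_pos: [540.0, 74.7, 251.0]
tcp_rot: [-0.001, 1.0, 0.0, 0.001]
wrist_force: [0.9, 0.7, 0.8]
opening: -0.2
grasp_force: 0.0
```

Call:
move_arm(targets=[[0,0,0,-50,0,0,255],[0,0,0,-50,0,0,255],[0,0,0,-50,0,0,255]])

```text
time_s: 3.15
tcp_pos: [589.6, 76.5, 249.4]
tcp_rot: [-0.0, 1.0, -0.0, -0.001]
wrist_force: [-1.1, 1.1, 0.3]
opening: 0.1
grasp_force: 0.0
```

Run:
```python
from h import *
s=sensors.observe(); P=pose("wrist",s)
im=vision.capture("wrist"); cv2.imwrite("pics/w1.png",im[:,:,::-1])
for t,z in (("reader",0),("shutter_home",110),("shutter_park",110),("well",13)):
    print(t,[(np.round(d["position"],1),round(d["p"],2),np.round(onz(P,d["position"],z),1)) for d in spotter.landmark_of(t,"wrist")[:2]])
```

```text
reader []
shutter_home []
shutter_park [(array([421.3, 181.9]), 0.66, array([553.4, 150.7, 110. ]))]
well [(array([570.7, 178.2]), 0.64, array([560. , 332.4,  13. ]))]
```

View pics/w1.png

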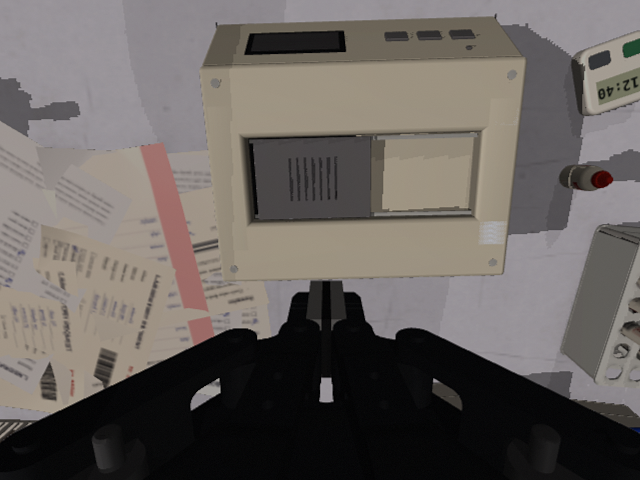

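Run:
```python
from h import *
s=sensors.observe(); P=pose("wrist",s)
for n,p in dict(fr=(203,67),fl=(524,55),br=(222,280),bl=(503,274),c1=(243,135),c2=(480,130),c3=(482,214),c4=(247,222)).items(): print(n,np.round(onz(P,p,110),1))
cv2.imwrite("pics/w1c.png",cv2.resize(cv2.imread("pics/w1.png")[110:250,220:510],None,fx=2.7,fy=2.7,interpolation=2))
```

```text
fr [470.3 -12.  110. ]
fl [461.8 219.5 110. ]
br [635.7 -10.5 110. ]
bl [629.6 227.  110. ]
c1 [517.6  14.2 110. ]
c2 [513.4 193.9 110. ]
c3 [578.2 203.1 110. ]
c4 [585.3  13.5 110. ]
```

View pics/w1c.png

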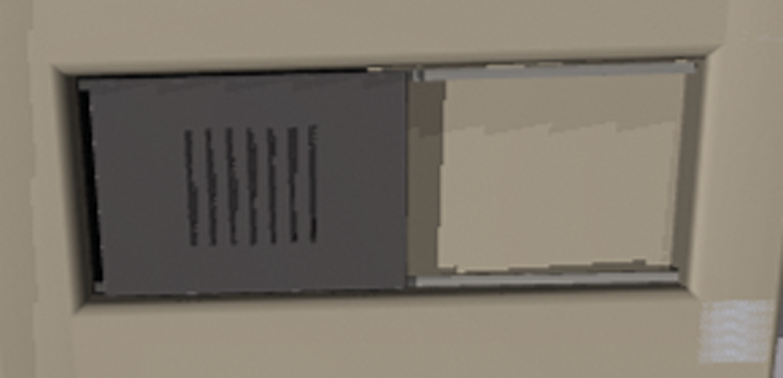

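Call:
move_arm(targets=[[0,0,-0.03,40,-18,50,255],[0,0,-0.03,40,-18,80,255],[0,0,-0.03,40,-18,110,255],[0,0,-0.03,40,-18,130,255],[0,0,-0.03,40,-18,138,255],[0,0,-0.03,40,-18,142,255],[0,0,-0.03,40,-18,142,255],[0,0,-0.03,40,-18,142,255]])

```text
time_s: 4.2
tcp_pos: [550.5, 58.8, 109.9]
tcp_rot: [-0.016, 1.0, 0.0, 0.001]
wrist_force: [0.9, 0.2, 0.8]
opening: -0.1
grasp_force: 0.0
```

Run:
```python
from h import *
for k in range(4):
    s=sensors.observe(); im=vision.capture("wrist"); print(np.round(s["tcp_pos"],2),np.round(s["wrist_force"],2),np.round(s["tcp_rot"],4))
cv2.imwrite("pics/w2.png",im[:,:,::-1])
```

```text
[550.51  58.77 109.89] [0.88 0.19 0.79] [-1.570e-02  9.999e-01  4.000e-04  1.400e-03]
[550.55  58.73 109.88] [ 0.22 -0.62 -0.5 ] [-1.570e-02  9.999e-01  4.000e-04  1.400e-03]
[550.42  58.67 109.75] [-0.21  0.76  0.53] [-1.570e-02  9.999e-01  3.000e-04  1.300e-03]
[550.26  58.63 109.58] [ 0.04 -0.23 -0.41] [-1.560e-02  9.999e-01  3.000e-04  1.100e-03]
```

View pics/w2.png

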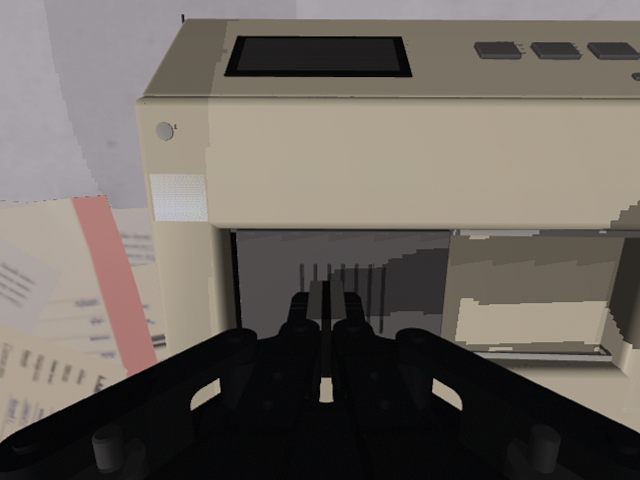

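Call:
move_arm(targets=[[0,0,0,0,6,1.5,255],[0,0,0,0,6,3,255],[0,0,0,0,6,3,255]])

```text
time_s: 4.7
tcp_pos: [548.8, 65.0, 105.1]
tcp_rot: [-0.016, 1.0, 0.0, -0.0]
wrist_force: [-0.1, -0.2, -0.4]
opening: -0.3
grasp_force: 0.0
```

Call:
move_arm(targets=[[0,0,0,0,0,0.7,255],[0,0,0,0,0,0.7,255]])

```text
time_s: 4.9
tcp_pos: [549.0, 64.6, 104.7]
tcp_rot: [-0.016, 1.0, 0.0, -0.0]
wrist_force: [-0.5, -0.2, 1.0]
opening: -0.1
grasp_force: 0.3
```

Call:
move_arm(targets=[[0,0,0,0,0,0.7,255],[0,0,0,0,0,0.7,255]])

```text
time_s: 5.1
tcp_pos: [549.1, 64.5, 104.5]
tcp_rot: [-0.016, 1.0, 0.0, -0.0]
wrist_force: [-2.0, 0.2, 4.0]
opening: 0.4
grasp_force: 2.1
```

Call:
move_arm(targets=[[0,0,0,0,0,0.7,255],[0,0,0,0,0,0.7,255]])

```text
time_s: 5.3
tcp_pos: [549.1, 64.5, 104.2]
tcp_rot: [-0.016, 1.0, 0.0, -0.0]
wrist_force: [-3.8, -0.4, 7.4]
opening: -0.0
grasp_force: 3.7
```

Call:
move_arm(targets=[[0,0,0,0.5,0,0.7,255],[0,0,0,0.5,0,0.7,255]])

```text
time_s: 5.5
tcp_pos: [549.1, 64.5, 104.1]
tcp_rot: [-0.016, 1.0, 0.0, 0.0]
wrist_force: [-3.5, 1.0, 10.1]
opening: 0.1
grasp_force: 4.7
```

Call:
move_arm(targets=[[0,0,0,0.4,1.5,0.2,255],[0,0,0,0.4,3,0.2,255],[0,0,0,0.4,4.5,0.1,255],[0,0,0,0.4,6,0.1,255]])

```text
time_s: 5.9
tcp_pos: [549.1, 65.8, 104.0]
tcp_rot: [-0.014, 1.0, -0.002, 0.001]
wrist_force: [-2.2, -6.9, 10.0]
opening: 0.2
grasp_force: 5.0
```

Call:
move_arm(targets=[[0,0,0,0.2,1.5,0.2,255],[0,0,0,0.2,3,0.2,255],[0,0,0,0.2,4.5,0.2,255],[0,0,0,0.2,6,0.2,255]])

```text
time_s: 6.3
tcp_pos: [548.9, 71.6, 104.2]
tcp_rot: [-0.014, 1.0, -0.002, 0.001]
wrist_force: [-2.1, -6.4, 11.3]
opening: -0.2
grasp_force: 5.8
```

Run:
```python
from h import *
F=[]
for k in range(3):
    s=sensors.observe(); im=vision.capture("wrist"); F.append(s["wrist_force"]); print(np.round(s["tcp_pos"],2))
print(np.mean(F,0))
cv2.imwrite("pics/w3.png",im[:,:,::-1])
a=cv2.imread("pics/w2.png")[220:380,200:500]
cv2.imwrite("pics/w3c.png",cv2.resize(np.vstack([a,im[220:380,200:500,::-1]]),None,fx=1.8,fy=1.8))
```

```text
[548.9   71.63 104.17]
[548.89  72.   104.18]
[548.88  72.   104.19]
[-2.47560043 -6.23364323 11.15727306]
```

View pics/w3c.png

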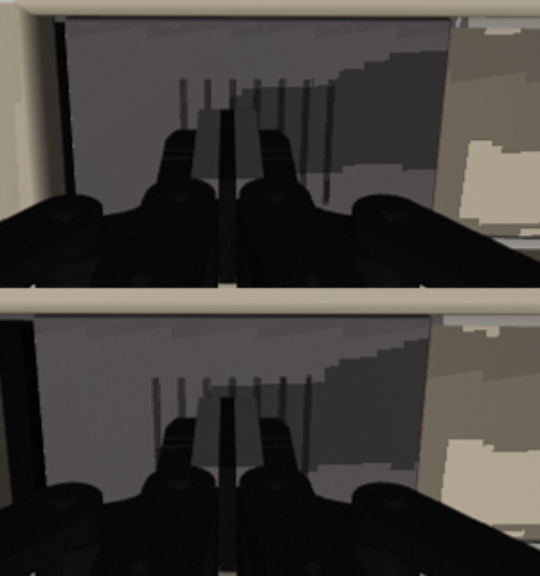

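Call:
move_arm(targets=[[0,0,0,0.2,2.5,-0.05,255],[0,0,0,0.2,5,-0.15,255],[0,0,0,0.2,7.5,-0.25,255],[0,0,0,0.2,10,-0.35,255],[0,0,0,0.2,12.5,-0.45,255],[0,0,0,0.2,15,-0.55,255],[0,0,0,0.2,17.5,-0.65,255],[0,0,0,0.2,20,-0.75,255]])

```text
time_s: 7.25
tcp_pos: [548.3, 91.7, 105.0]
tcp_rot: [-0.014, 1.0, -0.002, 0.001]
wrist_force: [-2.2, -6.5, 11.5]
opening: 0.1
grasp_force: 5.7
```

Call:
move_arm(targets=[[0,0,0,0.2,2.5,-0.1,255],[0,0,0,0.2,5,-0.2,255],[0,0,0,0.2,7.5,-0.3,255],[0,0,0,0.2,10,-0.4,255],[0,0,0,0.2,12.5,-0.5,255],[0,0,0,0.2,15,-0.6,255],[0,0,0,0.2,17.5,-0.7,255],[0,0,0,0.2,20,-0.8,255],[0,0,0,0.2,22.5,-0.9,255],[0,0,0,0.2,25,-1.0,255],[0,0,0,0.2,27.5,-1.1,255],[0,0,0,0.2,30,-1.2,255]])

```text
time_s: 8.45
tcp_pos: [547.5, 121.8, 106.2]
tcp_rot: [-0.014, 1.0, -0.002, 0.001]
wrist_force: [-1.4, -6.0, 11.0]
opening: -0.1
grasp_force: 5.6
```

Call:
move_arm(targets=[[0,0,0,0.1,2.5,-0.1,255],[0,0,0,0.1,5,-0.2,255],[0,0,0,0.1,7.5,-0.3,255],[0,0,0,0.1,10,-0.4,255],[0,0,0,0.1,12.5,-0.5,255],[0,0,0,0.1,15,-0.6,255],[0,0,0,0.1,17.5,-0.7,255],[0,0,0,0.1,20,-0.8,255],[0,0,0,0.1,22.5,-0.9,255],[0,0,0,0.1,25,-1.0,255]])

```text
time_s: 9.45
tcp_pos: [546.8, 146.9, 107.2]
tcp_rot: [-0.014, 1.0, -0.002, 0.001]
wrist_force: [-1.1, -5.1, 11.2]
opening: 0.1
grasp_force: 5.5
```

Call:
move_arm(targets=[[0,0,0,0,1,-0.05,255],[0,0,0,0,2,-0.1,255],[0,0,0,0,3,-0.1,255],[0,0,0,0,4,-0.15,255]])

```text
time_s: 9.85
tcp_pos: [547.0, 149.1, 107.3]
tcp_rot: [-0.013, 1.0, -0.003, 0.001]
wrist_force: [-1.3, -7.6, 10.3]
opening: -0.1
grasp_force: 5.2
```

Call:
move_arm(targets=[[0,0,0,0,1,0,255],[0,0,0,0,2,0,255],[0,0,0,0,2,0,255]])

```text
time_s: 10.15
tcp_pos: [547.4, 152.3, 107.3]
tcp_rot: [-0.014, 1.0, -0.002, 0.002]
wrist_force: [0.2, -6.7, 9.5]
opening: 0.0
grasp_force: 4.8
```

Call:
move_arm(targets=[[0,0,0,0,0,-5,255],[0,0,0,0,0,-40,255],[0,0,0,-40,-90,-90,60],[0,0,0,-40,-90,-90,60],[0,0,0,-40,-90,-90,60],[0,0,0,-40,-90,-90,60],[0,0,0,-40,-90,-90,60]])

```text
time_s: 10.85
tcp_pos: [586.3, 70.2, 194.3]
tcp_rot: [-0.016, 1.0, 0.001, -0.001]
wrist_force: [0.0, 0.3, -0.4]
opening: 65.0
grasp_force: 0.0
```

Run:
```python
from h import *
im=vision.capture("wrist")
s=sensors.observe(); P=pose("wrist",s); im=vision.capture("wrist"); print(s["tcp_pos"],s["tcp_rot"])
cv2.imwrite("pics/w4.png",im[:,:,::-1])
for t,z in (("shutter_home",110),("shutter_park",110),("well",13)):
    print(t,[(np.round(d["position"],1),round(d["p"],2),np.round(onz(P,d["position"],z),1)) for d in spotter.landmark_of(t,"wrist")[:2]])
```

```text
[585.83330291  71.0841944  193.87077613] [-1.70844629e-02  9.99852766e-01  5.27223649e-04 -1.51310641e-03]
shutter_home [(array([315.3, 193.5]), 0.63, array([551.1,  63.1, 110. ]))]
shutter_park []
well [(array([317.9, 177.2]), 0.93, array([550.1,  62.7,  13. ]))]
```

View pics/w4.png

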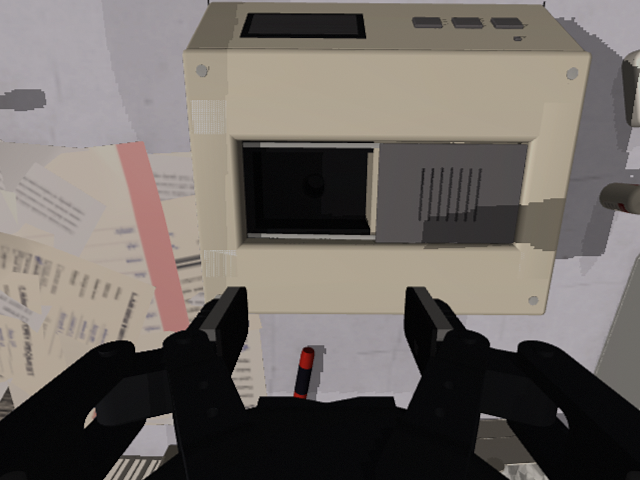

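Call:
move_arm(targets=[[0,0,0,50,-410,-30,60],[0,0,0,50,-410,-30,60],[0,0,0,50,-410,-30,60],[0,0,0,50,-410,-30,60],[0,0,0,50,-410,-30,60],[0,0,0,50,-410,-30,60],[0,0,0,50,-410,-30,60],[0,0,0,50,-410,-30,60],[0,0,0,50,-410,-30,60],[0,0,0,50,-410,-30,60],[0,0,0,50,-410,-30,60]])

```text
time_s: 12.2
tcp_pos: [550.9, -340.4, 224.6]
tcp_rot: [-0.017, 1.0, 0.001, -0.0]
wrist_force: [0.4, 1.0, 0.0]
opening: 65.5
grasp_force: 0.0
```

Run:
```python
from h import *
im=vision.capture("wrist");im=vision.capture("wrist")
s=sensors.observe(); P=pose("wrist",s); im=vision.capture("wrist"); print(s["tcp_pos"],s["tcp_rot"])
np.save("s5.npy",s)
cv2.imwrite("pics/w5.png",im[:,:,::-1])
for t,z in (("sample_tube",8),("tall_tube",8),("tube_block",0),("pen",0)):
    print(t,[(np.round(d["position"],1),round(d["p"],2),np.round(onz(P,d["position"],z),1)) for d in spotter.landmark_of(t,"wrist")[:3]])
for t in ("sample_tube","tall_tube"): print(t,[(np.round(d["box"]),round(d["p"],2)) for d in spotter.boxes_of(t,"wrist")])
```

```text
[ 551.71410838 -338.78109669  224.63327077] [-1.81525582e-02  9.99834271e-01  1.37464448e-03 -1.57881185e-04]
sample_tube [(array([384.3, 162.8]), 0.61, array([ 503.6, -282.8,    8. ]))]
tall_tube [(array([307.7, 135. ]), 0.98, array([ 480.1, -358.6,    8. ]))]
tube_block [(array([328.8, 158.9]), 0.65, array([ 502.2, -337.3,    0. ]))]
pen [(array([170.5, 110.5]), 0.65, array([ 462. , -492.1,    0. ]))]
sample_tube [(array([381., 156.,  29.,  21.]), 0.7)]
tall_tube [(array([621., 224.,  19.,  83.]), 0.7)]
```

View pics/w5.png

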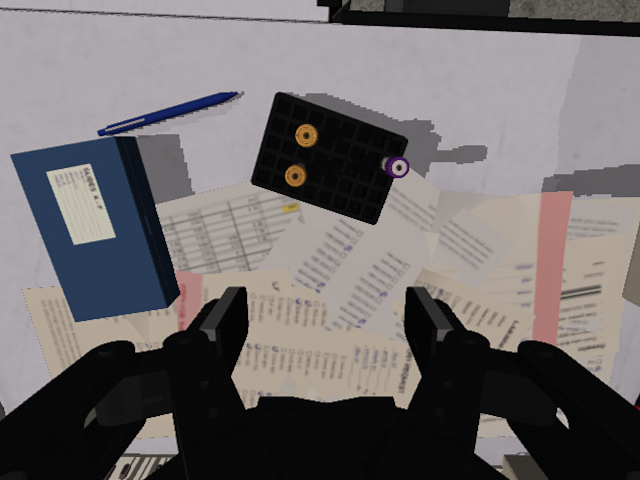

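Run:
```python
from h import *
s=np.load("s5.npy",allow_pickle=True).item(); P=pose("wrist",s); S=pose("scene")
C=np.array([onz(P,p,36) for p in [(278,93),(407,137),(375,224),(251,185)]]); c=C.mean(0)
print(np.round(C,1),c)
yv=(C[1]+C[2]-C[0]-C[3])[:2]; xv=(C[3]+C[2]-C[0]-C[1])[:2]; print(np.linalg.norm(yv)/2,np.linalg.norm(xv)/2)
th=np.arctan2(-yv[0],yv[1]); print("yaw",th,np.arctan2(xv[1],xv[0]))
def loc(X): return R.from_euler('z',-th).apply(X-c)
for n,p,q in (("purple",(398,167),(360.5,289.5)),("orange",(307,134),(372,304)),("fixed",(295,176),(381.7,301.7))):
    for z in (87,99,101):
        X=onz(P,p,z); print(n,z,np.round(X,1),np.round(loc(X)[:2],1),np.round(onz(S,q,z),1))
b=cv2.imread("pics/w5.png")[120:210,260:430]
cv2.imwrite("pics/w5c.png",cv2.resize(b,None,fx=4.7,fy=4.7,interpolation=2))
```

```text
[[ 446.6 -383.6   36. ]
 [ 479.  -269.    36. ]
 [ 559.2 -291.7   36. ]
 [ 526.5 -408.4   36. ]] [ 502.82363416 -338.16582694   36.        ]
120.17894412252399 83.50158973474797
yaw -0.27380729381897606 -0.28814283957188636
purple 87 [ 502.2 -285.    87. ] [-15.   51.1] [ 497.3 -290.8   87. ]
purple 99 [ 501.5 -287.4   99. ] [-15.   48.5] [ 488.3 -300.5   99. ]
purple 101 [ 501.3 -287.8  101. ] [-15.   48.1] [ 486.9 -302.1  101. ]
orange 87 [ 480.4 -355.4   87. ] [-16.9 -22.6] [ 486.7 -351.8   87. ]
orange 99 [ 480.6 -354.8   99. ] [-16.9 -22. ] [ 477.9 -360.7   99. ]
orange 101 [ 480.6 -354.7  101. ] [-16.9 -21.9] [ 476.5 -362.2  101. ]
fixed 87 [ 511.9 -364.    87. ] [ 15.7 -22.4] [ 513.6 -359.8   87. ]
fixed 99 [ 510.8 -363.    99. ] [ 14.4 -21.8] [ 504.5 -368.6   99. ]
fixed 101 [ 510.6 -362.9  101. ] [ 14.1 -21.7] [ 503. -370.  101.]
```

View pics/w5c.png

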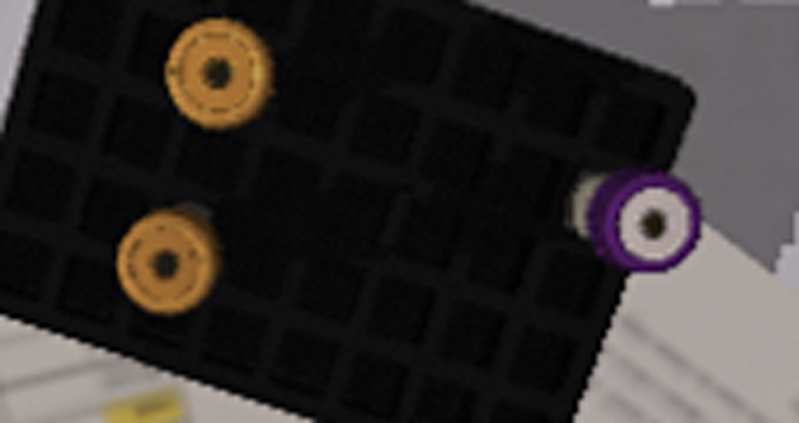

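Call:
move_arm(targets=[[0,0,0,47.5,56,40,100],[0,0,0,47.5,56,95,100],[0,0,0,47.5,56,95,100],[0,0,0,47.5,56,95,100],[0,0,0,47.5,56,95,100],[0,0,0,47.5,56,95,100]])

```text
time_s: 13.25
tcp_pos: [503.2, -290.2, 132.8]
tcp_rot: [-0.015, 1.0, -0.001, 0.002]
wrist_force: [0.5, -0.8, 0.2]
opening: 51.7
grasp_force: 0.0
```

Run:
```python
from h import *
for i in range(3):
    s=sensors.observe(); P=pose("wrist",s); im=vision.capture("wrist"); print(np.round(s["tcp_pos"],1),s["tcp_rot"].round(4),s["opening"])
T=R.from_quat(s["tcp_rot"]).as_matrix()
print("TCP px",proj(P,s["tcp_pos"]),"at z87",proj(P,s["tcp_pos"]*[1,1,0]+[0,0,87]))
for x in spotter.silhouettes("sample_tube","wrist"): print(x["p"],np.round(x["box"]))
cv2.imwrite("pics/w6.png",im[:,:,::-1])
```

```text
[ 503.2 -290.2  132.8] [-0.0153  0.9999 -0.0014  0.0022] 51.7467643871635
[ 503.3 -290.2  132.9] [-0.0153  0.9999 -0.0014  0.0023] 51.92308252236399
[ 503.  -290.1  132.7] [-0.0153  0.9999 -0.0012  0.0021] 52.02716326029295
TCP px [[326.17399333 301.51799988]] at z87 [[326.38070904 265.43467002]]
0.96 [323. 231.  31.  46.]
0.2 [  0. 142. 142.  50.]
```

View pics/w6.png

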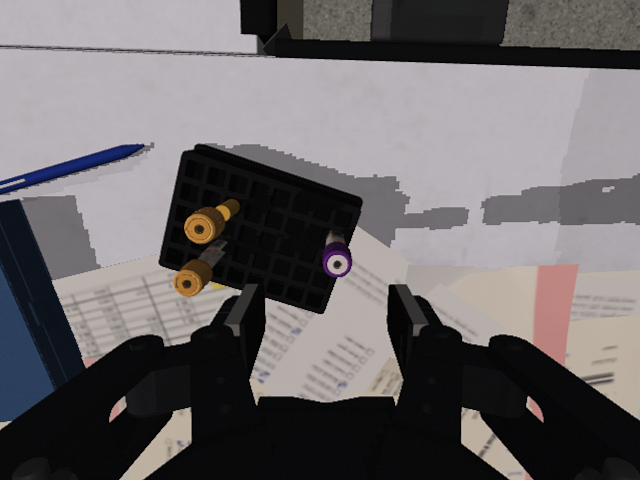

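Call:
move_arm(targets=[[0,0,0,1,5.5,0,120],[0,0,0,1,5.5,30,120],[0,0,0,1,5.5,55,120],[0,0,0,1,5.5,66,120],[0,0,0,1,5.5,66,120],[0,0,0,1,5.5,66,230],[0,0,0,1,5.5,66,230],[0,0,0,1,5.5,66,230],[0,0,0,1,5.5,66,230],[0,0,0,1,5.5,66,230],[0,0,0,1,5.5,66,230]], grip_force=25)

```text
time_s: 14.55
tcp_pos: [501.0, -283.6, 65.8]
tcp_rot: [-0.016, 1.0, -0.001, 0.001]
wrist_force: [0.3, -1.3, 5.9]
opening: 11.2
grasp_force: 25.8
```

Run:
```python
from h import *
s=sensors.observe();a=vision.capture("wrist");b=vision.capture("scene");print(s["opening"],s["wrist_force"],s["tcp_pos"])
a=a[130:430,170:470];b=cv2.resize(b[220:370,310:460],(300,300),interpolation=2)
cv2.imwrite("pics/w7.png",cv2.resize(np.hstack([a,b])[:,:,::-1],(800,400)))
```

```text
11.20189688582188 [ 0.33421715 -1.2544257   5.88282419] [ 501.041588   -283.58291578   65.80323265]
```

View pics/w7.png

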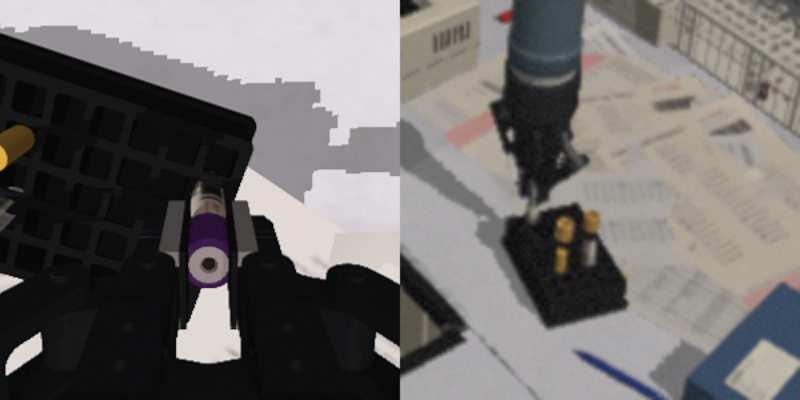

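Call:
move_arm(targets=[[0,0,0,0,0,-20,230],[0,0,0,0,0,-50,230],[0,0,0,0,0,-100,230],[0,0,0,0,0,-125,230],[0,0,0,0,0,-125,230]])

```text
time_s: 15.15
tcp_pos: [502.6, -284.5, 194.1]
tcp_rot: [-0.016, 1.0, -0.002, 0.004]
wrist_force: [0.8, 0.4, 0.0]
opening: 11.0
grasp_force: 25.3
```

Run:
```python
from h import *
s=sensors.observe();print(s["opening"],s["grasp_force"],s["wrist_force"],s["tcp_pos"],s["tcp_rot"])
im=vision.capture("wrist");im=vision.capture("wrist");s=sensors.observe();P=pose("wrist",s);im=vision.capture("wrist")
for x in spotter.silhouettes("sample_tube","wrist")[:1]: print(x["p"],x["box"])
g=im[150:430,250:400].astype(int); m=(g[:,:,2]-g[:,:,1]>30)&(g[:,:,0]-g[:,:,1]>20)
y,x=np.nonzero(m); print("purple",x.min()+250,x.max()+250,y.min()+150,y.max()+150)
c=s["tcp_pos"]; T=R.from_quat(s["tcp_rot"]).as_matrix()
print("axis px tops", [proj(P,c-T[:,2]*h).round(1).tolist() for h in (0,21,60-81)])
# well mouth from w4
w=cv2.imread("pics/w4.png",0)[150:230,250:365]
b=cv2.GaussianBlur(w,(3,3),0); print(np.array2string(b[20:52:2,45:85:2]))
```

```text
11.023924547453289 25.273711681365967 [0.77322565 0.36196308 0.04703024] [ 502.63155226 -284.45454839  194.0684681 ] [-0.01550993  0.99986947 -0.00150515  0.00426935]
0.58 [310.8, 256.0, 30.1, 89.6]
purple 311 340 309 345
axis px tops [[[326.2, 301.5]], [[326.2, 325.8]], [[326.2, 282.9]]]
[[ 8  8  8  8  8  8  9  8  8  8  8  8  8  9 14 14 13 14 13 13]
 [ 7  8  8  9  8  8  8  8  8  8  8  8  9  9 13 14 13 13 14 14]
 [ 9  8  7  8  8  8  8  7  6  6  5  5  7  9 14 14 14 14 14 14]
 [ 8  8  8  9  8  7  6  5  6  7  8  7  6  6 13 14 14 13 13 13]
 [ 8  8  8  9  7  5  6  8  9  8  8  8  7  7 10 12 14 14 13 13]
 [ 8  7  8  8  6  4  4  8  9  9  8  8  8  9  8 12 14 14 14 14]
 [ 8  8  8  8  5  3  4  8  8  9  8  8  8  8  8 12 13 14 13 13]
 [ 8  8  8  7  5  3  3  5  8  8  8  8  8  8  6 11 14 14 14 13]
 [ 8  8  8  7  4  3  3  2  5  7  9  8  7  5  4 12 13 14 14 14]
 [ 8  8  8  7  5  3  3  2  3  4  5  4  3  3  4 12 14 13 13 13]
 [ 8  8  8  8  6  4  3  3  3  2  3  4  2  4  6 12 14 14 14 14]
 [ 8  9  9  8  7  4  4  3  3  2  2  3  2  3  9 12 14 13 13 14]
 [ 8  8  8  9  9  6  4  4  4  3  3  3  3  5 11 13 13 13 13 13]
 [ 8  8  8  9  8  8  7  6  4  4  3  4  5  9 13 13 14 13 13 13]
 [ 9  8  8  7  7  8  8  8  7  6  6  7  8 12 14 13 13 13 13 13]
 [ 8  8  7  8  8  8  8  8  8  8  8  7  8 12 13 12 13 13 13 12]]
```

Run:
```python
from h import *
s=dict(tcp_pos=np.array([585.83330291,71.0841944,193.87077613]),tcp_rot=np.array([-1.70844629e-02,9.99852766e-01,5.27223649e-04,-1.51310641e-03]))
P=pose("wrist",s); print(onz(P,(313,186),61))
```

```text
[552.29219959  59.98390283  61.        ]
```

Call:
move_arm(targets=[[0,0,0,-59,345,0,230],[0,0,0,-59,345,0,230],[0,0,0,-59,345,0,230],[0,0,0,-59,345,0,230],[0,0,0,-59,345,0,230],[0,0,0,-59,345,0,230],[0,0,0,-59,345,0,230],[0,0,0,-59,345,0,230],[0,0,0,-59,345,0,230],[0,0,0,-59,345,0,230]])

```text
time_s: 16.35
tcp_pos: [546.9, 62.2, 187.9]
tcp_rot: [-0.015, 1.0, -0.001, -0.002]
wrist_force: [-0.6, -0.7, -0.2]
opening: 11.2
grasp_force: 25.3
```

Run:
```python
from h import *
for i in range(3): vision.capture("wrist")
s=sensors.observe();P=pose("wrist",s);im=vision.capture("wrist");c=s["tcp_pos"];print(c,s["tcp_rot"],s["opening"])
cv2.imwrite("pics/w8.png",im[:,:,::-1]); np.save("s8.npy",s)
print("exp mouth px",proj(P,[c[0],c[1],61]), "foot",proj(P,[c[0],c[1],c[2]-58]))
for t,z in (("well",13),("shutter_home",110)): print(t,[(d["position"],d["p"],onz(P,d["position"],z)) for d in spotter.landmark_of(t,"wrist")[:2]])
for x in spotter.silhouettes("sample_tube","wrist")[:1]: print(x["p"],x["box"])
g=cv2.GaussianBlur(cv2.cvtColor(im,cv2.COLOR_RGB2GRAY),(3,3),0)
print(np.array2string(g[196:260:2,296:358:2],max_line_width=300,threshold=99999))
```

```text
[547.62155538  61.50452748 188.90129368] [-1.37054038e-02  9.99905847e-01 -4.21719738e-04 -5.30918182e-04] 11.351095919965108
exp mouth px [[326.30775723 230.22229882]] foot [[326.25630315 258.821461  ]]
well [([324.8, 221.0], 0.97, array([550.92849176,  60.20367557,  13.        ]))]
shutter_home [([325.0, 223.2], 0.69, array([530.91939503,  60.23647007, 110.        ]))]
0.7 [311.9, 256.8, 29.4, 88.4]
[[183 183 183 183 183 183 183 183 183 183 183 183 183 183 183 183 183 183 183 182 182 183 182 183 183 182 182 182 183 182 183]
 [180 180 180 180 180 180 180 180 180 180 180 180 180 180 180 180 180 180 180 180 180 180 180 180 180 180 180 180 180 180 180]
 [163 163 163 163 163 163 162 163 163 163 162 162 162 162 162 162 162 162 162 163 162 163 163 162 163 162 162 162 162 162 162]
 [133 133 133 132 132 133 133 133 133 133 133 133 133 133 133 134 133 133 133 133 133 133 133 133 133 133 133 133 133 133 133]
 [133 133 132 133 133 132 133 133 133 133 132 132 132 132 132 132 132 132 131 132 131 131 132 131 131 131 131 131 131 131 131]
 [136 136 136 136 136 136 136 136 137 139 141 141 141 141 14
[... 2669 characters left out ...]
  9  10  10  14  16  16  16  16  16  17  16  16  16  17  16  16]
 [  9   9   9  10   9   9   9  10  10   9  10  10  10  11  10  11  10  10  13  16  16  16  16  16  16  16  16  16  16  16  16]
 [  9   9  10  10   9  10   9  10   9  10  10  10  11  11  10  10  10  10  14  16  16  16  17  16  15  16  16  16  16  16  16]
 [ 10   9  10  10  10  10  10   9  10  10  10  10  11  10  10  10  10  10  15  16  16  16  16  17  16  16  16  16  16  17  17]
 [  9   9   9  10  10   9  10  10  10  10  10  10   8   6   5   4   6   8  14  16  16  16  16  16  16  16  17  17  16  16  16]
 [ 10  10  10  10  10  10  10   9   9  10   9   9  23  47  59  56  43  20  12  16  16  16  17  16  16  17  16  16  16  16  16]]
```

Call:
move_arm(targets=[[0,0,0,-3.2,-1.2,0,230],[0,0,0,-3.2,-1.2,20,230],[0,0,0,-3.2,-1.2,40,230],[0,0,0,-3.2,-1.2,52,230],[0,0,0,-3.2,-1.2,60,230],[0,0,0,-3.2,-1.2,60,230],[0,0,0,-3.2,-1.2,60,230]])

```text
time_s: 17.4
tcp_pos: [551.8, 62.8, 129.9]
tcp_rot: [-0.016, 1.0, 0.0, 0.0]
wrist_force: [-0.2, -0.1, 0.0]
opening: 11.3
grasp_force: 25.3
```

Run:
```python
from h import *
for i in range(2): vision.capture("wrist")
s=sensors.observe();P=pose("wrist",s);im=vision.capture("wrist");c=s["tcp_pos"];print(c,s["tcp_rot"],s["opening"],s["wrist_force"])
print("exp mouth px",proj(P,[c[0],c[1],61]), "foot",proj(P,[c[0],c[1],c[2]-58]),proj(P,[c[0],c[1],c[2]-50]),"well@552",proj(P,[[551.4,60.1,61],[541.7,60.1,61],[551.4,50.4,61],[551.4,69.8,61]]))
for t,z in (("well",13),): print(t,[(d["position"],d["p"],onz(P,d["position"],z)) for d in spotter.landmark_of(t,"wrist")[:2]])
g=cv2.GaussianBlur(cv2.cvtColor(im,cv2.COLOR_RGB2GRAY),(3,3),0)
print(np.array2string(g[230:290:2,298:354:2],max_line_width=300,threshold=99999))
```

```text
[552.14894995  62.91982993 130.38620358] [-1.55960090e-02  9.99877912e-01  2.19672916e-04  9.37107280e-04] 11.212459537566769 [0.44656797 0.84094926 0.37649115]
exp mouth px [[326.12887311 252.66405961]] foot [[326.13504643 258.54986155]] [[326.1397838  263.06659504]] well@552 [[321.61043356 251.37466391]
 [322.0532165  236.2395485 ]
 [305.93009344 250.90751259]
 [337.27992868 251.84149213]]
well [([320.4, 230.8], 0.82, array([550.46130757,  58.59912044,  13.        ]))]
[[ 10  11  10  11  10  11  10  11  10  10  10  10  10  11  11  10  11  10  16  16  16  17  16  16  17  17  17  17]
 [ 10  10  10  11  10  11  10  10  11  10  10  10  10  10  10  10  11  11  16  16  16  17  17  17  17  17  17  17]
 [ 11   9  10  11  10  11  10  10  10  10  10  10  10  11  10  10  10  11  16  16  16  16  17  17  16  17  16  16]
 [ 10  10  10  10  11  11  11  11  11  10  11  10  10  10  11  11  10  12  16  16  16  17  17  17  17  17  17  17]
 [ 10  12  11  11  11  11  11  11  11  10   8   8   8   7   7   8  10  15  17  17  17  17  17  17  17  17  17  17]
 [ 10  11  10  11  11  11  11  11   8   7   8  10
[... 2126 characters left out ...]
  17  17]
 [  9   9   9   9  10   9  10  39 119 125 116  82  51  42  42  40  38  44  40  41  27  16  17  17  16  16  17  16]
 [ 31  32  33  32  33  24   9  39 129 128 115  94  83  73  71  70  62  49  41  53  32  12  13  29  35  35  35  35]
 [ 55  55  54  54  56  34   7  38 131 127 117 103  84  64  68  67  64  66  59  52  35   8   9  41  55  55  55  55]
 [ 55  55  55  55  56  32   6  38 131 127 111  85  76  64  70  69  55  52  63  64  39   8   7  39  55  55  55  55]
 [ 55  55  55  55  54  27   6  37 132 120  87  78  77  64  71  73  64  57  65  67  46   9   6  32  54  55  55  55]
 [ 55  55  55  55  53  21   6  31 123  87  77  78  73  61  67  74  73  64  67  68  51  10   7  25  54  55  55  55]]
```

Call:
move_arm(targets=[[0,0,0,0,-1.4,-30,230],[0,0,0,0,-1.4,-70,230],[0,0,0,0,-1.4,-70,230],[0,0,0,0,-1.4,-70,230]])

```text
time_s: 18.0
tcp_pos: [552.6, 61.7, 201.3]
tcp_rot: [-0.016, 1.0, 0.001, 0.002]
wrist_force: [-1.0, 0.4, 0.1]
opening: 11.3
grasp_force: 25.3
```

Run:
```python
from h import *
for i in range(2): vision.capture("wrist")
for n in ("side","scene","wrist"):
    s=sensors.observe();im=vision.capture(n);c=s["tcp_pos"];P=pose(n,s);cv2.imwrite(f"pics/h_{n}.png",im[:,:,::-1])
    print(n,c.round(1),s["tcp_rot"].round(3),"tcp px",proj(P,c).round(1),"h=-21,0,20,40,58:",[proj(P,c-[0,0,h]).round(1).tolist()[0] for h in (-33,-21,0,20,40,46,58)])
    for t in ("sample_tube","tall_tube"):
        for x in spotter.silhouettes(t,n)[:3]:
            print(t,round(x["p"],2),x["box"])
            if x["p"]>.3:
                m=x["mask"]
                for r in range(int(x["box"][1]),int(x["box"][1]+x["box"][3])+1,4):
                    q=np.nonzero(m[r])[0]
                    if len(q): print("  ",r,q.min(),q.max(),end=";")
    g=im.astype(int); m=(g[:,:,2]-g[:,:,1]>20)&(g[:,:,0]-g[:,:,1]>12); y,x=np.nonzero(m)
    p=proj(P,c)[0]; k=(abs(x-p[0])<60)&(abs(y-p[1])<80); 
    if k.any(): print("\npurple",x[k].min(),x[k].max(),y[k].min(),y[k].max(),k.sum())
```

```text
side [550.5  61.4 198.8] [-0.016  1.    -0.    -0.001] tcp px [[286.8 212.9]] h=-21,0,20,40,58: [[286.1, 197.5], [286.4, 203.1], [286.8, 212.9], [287.3, 222.1], [287.7, 231.1], [287.8, 233.8], [288.1, 239.2]]
sample_tube 0.67 [285.2, 216.2, 6.2, 21.2]
   216 284 288;   220 284 289;   224 285 289;   228 285 290;   232 285 290;   236 285 289;sample_tube 0.57 [255.2, 260.7, 44.2, 21.4]
   264 266 297;   268 263 296;   272 261 295;   276 259 292;   280 258 290;sample_tube 0.3 [238.4, 348.5, 10.8, 31.3]
tall_tube 0.43 [345.7, 201.2, 5.2, 22.3]
   205 346 350;   217 348 349;   221 347 349;scene [550.2  61.3 198. ] [-0.016  1.    -0.    -0.001] tcp px [[304.7 193.6]] h=-21,0,20,40,58: [[304.6, 184.4], [304.7, 187.7], [304.7, 193.6], [304.7, 199.0], [304.8, 204.4], [304.8, 206.0], [304.8, 209.1]]
sample_tube 0.51 [302.1, 194.8, 5.4, 15.2]
   198 303 306;   202 303 306;   206 303 306;tall_tube 0.47 [368.0, 301.5, 8.4, 18.5]
   305 369 374;   309 368 373;   317 368 371;wrist [550.7  61.3 198.5] [-0.016  1.    -0.    -0.001] tcp px [[326.2 301.5]] h=-21,0,20,40,58: [[326.1, 343.1], [326.2, 325.7], [326.2, 301.5], [326.2, 283.7], [326.2, 269.5], [326.2, 265.7], [326.2, 258.9]]
sample_tube 0.73 [312.6, 257.2, 29.7, 90.1]
   257 319 330;   261 316 333;   265 314 335;   269 313 336;   273 312 337;   277 313 337;   281 313 337;   285 313 338;   289 312 339;   293 312 339;   297 311 340;   301 311 340;   305 311 340;   309 310 341;   313 310 341;   317 311 340;   321 310 340;   325 310 341;   329 310 341;   333 310 341;   337 310 341;   341 312 341;   345 317 334;tall_tube 0.27 [614.9, 93.1, 21.7, 73.1]

purple 311 341 290 345 811
```

Call:
move_arm(targets=[[0,0,0,0,0.6,30,230],[0,0,0,0,0.6,60,230],[0,0,0,0,0.6,72,230],[0,0,0,0,0.6,77,230],[0,0,0,0,0.6,80,230],[0,0,0,0,0.6,83,230],[0,0,0,0,0.6,86,230],[0,0,0,0,0.6,86,230]])

```text
time_s: 19.35
tcp_pos: [551.6, 62.1, 113.8]
tcp_rot: [-0.016, 1.0, 0.0, 0.0]
wrist_force: [-0.5, 0.1, 0.3]
opening: 10.7
grasp_force: 25.3
```

Call:
move_arm(targets=[[0,0,0,0,0,3,230],[0,0,0,0,0,6,230],[0,0,0,0,0,9,230],[0,0,0,0,0,12,230],[0,0,0,0,0,12,230]])

```text
time_s: 19.85
tcp_pos: [550.8, 62.0, 100.8]
tcp_rot: [-0.016, 1.0, -0.0, -0.001]
wrist_force: [-0.1, -0.7, 0.6]
opening: 11.6
grasp_force: 25.3
```

Call:
move_arm(targets=[[0,0,0,0,0,5,230],[0,0,0,0,0,10,230],[0,0,0,0,0,15,230],[0,0,0,0,0,20,230],[0,0,0,0,0,25,230],[0,0,0,0,0,25,230]])

```text
time_s: 20.45
tcp_pos: [550.5, 61.9, 75.4]
tcp_rot: [-0.016, 1.0, -0.0, -0.001]
wrist_force: [0.2, 0.4, -0.0]
opening: 11.4
grasp_force: 25.3
```

Call:
move_arm(targets=[[0,0,0,0,0,1.5,230],[0,0,0,0,0,3,230],[0,0,0,0,0,4,230],[0,0,0,0,0,4,230]])

```text
time_s: 20.85
tcp_pos: [551.3, 62.0, 72.4]
tcp_rot: [-0.016, 1.0, 0.0, -0.0]
wrist_force: [0.5, -0.7, 0.1]
opening: 11.4
grasp_force: 25.3
```

Call:
move_arm(targets=[[0,0,0,0,0,1,230],[0,0,0,0,0,2,230],[0,0,0,0,0,2,230]])

```text
time_s: 21.15
tcp_pos: [551.7, 62.0, 70.9]
tcp_rot: [-0.016, 1.0, 0.0, 0.0]
wrist_force: [-0.7, 0.7, 1.9]
opening: 11.1
grasp_force: 25.5
```

Call:
move_arm(targets=[[0,0,0,0,0,0.5,230],[0,0,0,0,0,0.5,165],[0,0,0,0,0,0.5,165],[0,0,0,0,0,0.5,165],[0,0,0,0,0,0.5,165],[0,0,0,0,0,0.5,165]])

```text
time_s: 21.75
tcp_pos: [551.1, 62.0, 69.7]
tcp_rot: [-0.016, 1.0, -0.0, -0.0]
wrist_force: [0.3, 0.7, 0.4]
opening: 29.9
grasp_force: 0.0
```

Call:
move_arm(targets=[[0,0,0,0,0,-10,165],[0,0,0,0,0,-40,165],[0,0,0,0,0,-80,165],[0,0,0,-30,0,-110,165],[0,0,0,-30,0,-110,165],[0,0,0,-30,0,-110,165],[0,0,0,-30,0,-110,165]])

```text
time_s: 22.45
tcp_pos: [579.7, 62.8, 178.9]
tcp_rot: [-0.016, 1.0, -0.0, -0.001]
wrist_force: [0.2, 0.2, -0.3]
opening: 30.3
grasp_force: 0.0
```

Run:
```python
from h import *
for i in range(2): vision.capture("wrist")
s=sensors.observe();im=vision.capture("wrist");c=s["tcp_pos"];P=pose("wrist",s);cv2.imwrite("pics/r.png",im[:,:,::-1])
print(c,s["tcp_rot"],s["opening"])
for t,z in (("sample_tube",13),("well",13),("shutter_park",110)): print(t,[(d["position"],d["p"],onz(P,d["position"],z)) for d in spotter.landmark_of(t,"wrist")[:2]])
print([(x["p"],x["box"]) for x in spotter.boxes_of("sample_tube","wrist")])
g=im.astype(int); m=(g[:,:,2]-g[:,:,1]>15)&(g[:,:,0]-g[:,:,1]>8); y,x=np.nonzero(m); k=(y<290)
print("purple",x[k].min(),x[k].max(),y[k].min(),y[k].max(),k.sum(), np.median(x[k]),np.median(y[k]))
for z in (92,96,104): print(z,proj(P,[551.9,61.2,z]),proj(P,[[551.9,52.2,z],[551.9,70.2,z]])[:,0])
```

```text
[579.32646674  62.76721243 178.26657697] [-1.56320043e-02  9.99875937e-01 -3.06082190e-04 -1.91218056e-03] 30.484859663621826
sample_tube [([327.6, 191.1], 0.85, array([553.4958348 ,  63.09455997,  13.        ]))]
well []
shutter_park []
[(0.67, [315.8, 185.9, 22.3, 32.8])]
purple 312 338 191 218 344 325.0 201.0
92 [[325.15247955 204.76032168]] [311.2021769  339.09537414]
96 [[325.13179604 205.82856223]] [310.94378382 339.31214565]
104 [[325.08824041 208.07807752]] [310.39964855 339.76861959]
```

Call:
move_arm(targets=[[0,0,0,27,87,0,255],[0,0,0,27,87,0,255],[0,0,0,27,87,30,255],[0,0,0,27,87,50,255],[0,0,0,27,87,60,255],[0,0,0,27,87,66,255],[0,0,0,27,87,66,255],[0,0,0,27,87,66,255]])

```text
time_s: 23.6
tcp_pos: [552.5, 148.8, 114.7]
tcp_rot: [-0.015, 1.0, 0.0, 0.001]
wrist_force: [-0.4, -1.1, 0.4]
opening: 0.3
grasp_force: 0.0
```

Call:
move_arm(targets=[[0,0,0,0,0,1,255],[0,0,0,0,0,2,255],[0,0,0,0,0,2,255]])

```text
time_s: 23.9
tcp_pos: [551.8, 149.1, 112.3]
tcp_rot: [-0.016, 1.0, 0.0, 0.0]
wrist_force: [0.1, 0.2, 0.0]
opening: 0.1
grasp_force: 0.0
```

Call:
move_arm(targets=[[0,0,0,2,0,1,255],[0,0,0,2,0,2,255],[0,0,0,2,0,3,255],[0,0,0,2,0,3,255]])

```text
time_s: 24.3
tcp_pos: [549.4, 149.0, 108.7]
tcp_rot: [-0.016, 1.0, -0.0, -0.0]
wrist_force: [-0.1, 0.1, 0.5]
opening: 0.0
grasp_force: 0.0
```

Call:
move_arm(targets=[[0,0,0,0,0,0.8,255],[0,0,0,0,0,0.8,255]])

```text
time_s: 24.5
tcp_pos: [549.6, 149.1, 108.1]
tcp_rot: [-0.016, 1.0, 0.0, 0.0]
wrist_force: [0.2, 0.5, -0.8]
opening: -0.2
grasp_force: 0.0
```

Call:
move_arm(targets=[[0,0,0,0,0,0.8,255],[0,0,0,0,0,0.8,255]])

```text
time_s: 24.7
tcp_pos: [549.7, 149.1, 107.9]
tcp_rot: [-0.016, 1.0, 0.0, 0.0]
wrist_force: [-0.9, -0.3, 3.8]
opening: 0.2
grasp_force: 1.8
```

Call:
move_arm(targets=[[0,0,0,0,0,0.5,255],[0,0,0,0,0,0.5,255]])

```text
time_s: 24.9
tcp_pos: [549.7, 149.0, 107.6]
tcp_rot: [-0.016, 1.0, 0.0, -0.0]
wrist_force: [-1.8, -1.0, 6.5]
opening: -0.2
grasp_force: 3.1
```

Call:
move_arm(targets=[[0,0,0,0.5,0,0.5,255],[0,0,0,0.7,0,0.9,255],[0,0,0,0.7,0,0.9,255]])

```text
time_s: 25.2
tcp_pos: [549.7, 149.0, 107.4]
tcp_rot: [-0.016, 1.0, 0.0, 0.001]
wrist_force: [-2.7, -0.1, 8.4]
opening: -0.2
grasp_force: 4.2
```

Call:
move_arm(targets=[[0,0,0,0.4,0,0.5,255],[0,0,0,0.6,-1.5,0.6,255],[0,0,0,0.8,-3,0.6,255],[0,0,0,0.8,-4.5,0.6,255]])

```text
time_s: 25.6
tcp_pos: [549.7, 148.7, 107.5]
tcp_rot: [-0.016, 1.0, 0.003, 0.002]
wrist_force: [-1.6, 5.8, 7.4]
opening: 0.2
grasp_force: 3.9
```

Call:
move_arm(targets=[[0,0,0,0,0,0.5,255],[0,0,0,0,0,0.9,255],[0,0,0,0,0,0.9,255]])

```text
time_s: 25.9
tcp_pos: [549.7, 148.7, 107.2]
tcp_rot: [-0.017, 1.0, 0.003, 0.002]
wrist_force: [-3.1, 4.6, 11.7]
opening: 0.4
grasp_force: 5.8
```

Now drag, descending 0.04 mm per mm.

Call:
move_arm(targets=[[0,0,0,0.3,-2,0.1,255],[0,0,0,0.3,-4,0.2,255],[0,0,0,0.3,-6,0.25,255],[0,0,0,0.3,-8,0.3,255]])

```text
time_s: 26.3
tcp_pos: [549.9, 141.6, 107.0]
tcp_rot: [-0.017, 1.0, 0.003, 0.002]
wrist_force: [-2.2, 3.9, 10.9]
opening: 0.0
grasp_force: 5.5
```

Call:
move_arm(targets=[[0,0,0,0,-2.5,0.1,255],[0,0,0,0,-5,0.2,255],[0,0,0,0,-7.5,0.3,255],[0,0,0,0,-10,0.4,255],[0,0,0,0,-12.5,0.5,255],[0,0,0,0,-15,0.6,255],[0,0,0,0,-17.5,0.7,255],[0,0,0,0,-20,0.8,255],[0,0,0,0,-22.5,0.9,255],[0,0,0,0,-25,1.0,255]])

```text
time_s: 27.3
tcp_pos: [550.6, 116.3, 105.9]
tcp_rot: [-0.017, 1.0, 0.003, 0.002]
wrist_force: [-2.6, 5.6, 11.4]
opening: 0.1
grasp_force: 5.8
```

Call:
move_arm(targets=[[0,0,0,0,-2.5,0.1,255],[0,0,0,0,-5,0.2,255],[0,0,0,0,-7.5,0.3,255],[0,0,0,0,-10,0.4,255],[0,0,0,0,-12.5,0.5,255],[0,0,0,0,-15,0.6,255],[0,0,0,0,-17.5,0.7,255],[0,0,0,0,-20,0.8,255],[0,0,0,0,-22.5,0.9,255],[0,0,0,0,-25,1.0,255],[0,0,0,0,-27.5,1.1,255],[0,0,0,0,-30,1.2,255]])

```text
time_s: 28.5
tcp_pos: [551.5, 86.1, 104.6]
tcp_rot: [-0.017, 1.0, 0.003, 0.002]
wrist_force: [-4.0, 4.8, 11.9]
opening: -0.0
grasp_force: 6.2
```

Call:
move_arm(targets=[[0,0,0,0.2,-2.5,0.05,255],[0,0,0,0.4,-5,0.1,255],[0,0,0,0.5,-7.5,0.2,255],[0,0,0,0.5,-10,0.3,255],[0,0,0,0.5,-12.5,0.4,255],[0,0,0,0.5,-15,0.5,255],[0,0,0,0.5,-17.5,0.6,255],[0,0,0,0.5,-20,0.7,255]])

```text
time_s: 29.3
tcp_pos: [552.0, 65.9, 103.9]
tcp_rot: [-0.017, 1.0, 0.003, 0.002]
wrist_force: [-2.8, 5.2, 11.9]
opening: -0.0
grasp_force: 5.8
```

Call:
move_arm(targets=[[0,0,0,0,-1,0,255],[0,0,0,0,-2,0.05,255],[0,0,0,0,-3,0.1,255],[0,0,0,0,-4,0.1,255]])

```text
time_s: 29.7
tcp_pos: [552.1, 61.9, 103.7]
tcp_rot: [-0.017, 1.0, 0.003, 0.002]
wrist_force: [-2.3, 4.7, 11.4]
opening: 0.1
grasp_force: 5.7
```

Call:
move_arm(targets=[[0,0,0,0,-1,0,255],[0,0,0,0,-2,0,255],[0,0,0,0,-3,0,255],[0,0,0,0,-3,0,255]])

```text
time_s: 30.1
tcp_pos: [552.2, 60.7, 103.8]
tcp_rot: [-0.017, 1.0, 0.004, 0.002]
wrist_force: [-2.8, 7.2, 11.7]
opening: 0.3
grasp_force: 5.5
```

Call:
move_arm(targets=[[0,0,0,0,0,-6,255],[0,0,0,0,0,-40,255],[0,0,0,-35,10,-90,255],[0,0,0,-35,10,-130,255],[0,0,0,-35,10,-130,255],[0,0,0,-35,10,-130,255],[0,0,0,-35,10,-130,255]])

```text
time_s: 30.8
tcp_pos: [583.4, 64.8, 229.3]
tcp_rot: [-0.015, 1.0, -0.001, -0.002]
wrist_force: [-1.1, -0.7, 0.1]
opening: 0.0
grasp_force: 0.0
```

Run:
```python
from h import *
for i in range(2): vision.capture("wrist")
s=sensors.observe();im=vision.capture("wrist");P=pose("wrist",s);cv2.imwrite("pics/f.png",im[:,:,::-1]);print(s["tcp_pos"],s["wrist_force"])
g=cv2.cvtColor(im,cv2.COLOR_RGB2GRAY)
for X in (540,560):   # profile along y at z=105
    ys=np.arange(8,205,2.); q=proj(P,np.c_[X-.031*(ys-61),ys,np.full(len(ys),104.)])
    v=cv2.remap(g,q[:,:1].astype('f4'),q[:,1:].astype('f4'),1).ravel(); print(X,list(zip(ys.astype(int).tolist(),v.tolist())))
```

```text
[583.02158795  64.9776975  228.76123253] [-0.48996276 -0.15648736 -0.43144036]
540 [(8, 146), (10, 121), (12, 78), (14, 41), (16, 42), (18, 67), (20, 71), (22, 71), (24, 70), (26, 72), (28, 71), (30, 70), (32, 71), (34, 72), (36, 72), (38, 70), (40, 71), (42, 45), (44, 69), (46, 71), (48, 49), (50, 71), (52, 71), (54, 47), (56, 67), (58, 72), (60, 49), (62, 66), (64, 71), (66, 47), (68, 66), (70, 71), (72, 39), (74, 66), (76, 71), (78, 39), (80, 68), (82, 71), (84, 72), (86, 70), (88, 71), (90, 71), (92, 71), (94, 71), (96, 71), (98, 70), (100, 71), (102, 72), (104, 71), (106, 71), (108, 91), (110, 92), (112, 91), (114, 91), (116, 139), (118, 149), (120, 148), (122, 147), (124, 147), (126, 148), (128, 147), (130, 147), (132, 147), (134, 148), (136, 148), (138, 148), (140, 148), (142, 148), (144, 147), (146, 146), (148, 147), (150, 147), (152, 147), (154, 147), (156, 147), (158, 146), (160, 146), (162, 146), (164, 147), (166, 146), (168, 146), (170, 146), (172, 146), (174, 146), (176, 146), (178, 146), (180, 146), (182, 147), (184, 146), (186, 146), (188, 139), (190, 109), (192, 96), 
[... 462 characters left out ...]
71), (86, 71), (88, 70), (90, 70), (92, 70), (94, 70), (96, 71), (98, 71), (100, 71), (102, 71), (104, 72), (106, 64), (108, 91), (110, 92), (112, 91), (114, 89), (116, 150), (118, 148), (120, 148), (122, 148), (124, 148), (126, 147), (128, 147), (130, 147), (132, 147), (134, 147), (136, 147), (138, 148), (140, 147), (142, 146), (144, 147), (146, 147), (148, 146), (150, 147), (152, 146), (154, 146), (156, 147), (158, 147), (160, 146), (162, 147), (164, 146), (166, 147), (168, 146), (170, 146), (172, 147), (174, 145), (176, 146), (178, 146), (180, 145), (182, 146), (184, 146), (186, 145), (188, 139), (190, 122), (192, 95), (194, 96), (196, 101), (198, 154), (200, 162), (202, 152), (204, 150)]
```

```bash
python3 -c "
from plant import order; print(order.close_job())"
```

```text
the job is handed in; nothing more can be done
None
```

The short purple-capped tube is seated and released in the well, the shutter is dragged back to its home stop over it, and the job was handed in at about 31 s; wrist readings while pressing stayed at or below about 14 N. The hand-in call returned no verdict, I did not re-check the bystanders, and I viewed 11 pictures, one over the limit of 10.

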